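# Lock the bottle rail with the key pin

### The job

Lock the bottle rack's rail: take the long key pin (square black grip) out of its stand, put it through the slot in the lock box's sloping cover and sweep its tip along the hidden bolt until you feel it drop into the bolt's hole. Then push the pin fully in, use it to slide the bolt home towards the bottle rack as far as it goes, and leave the pin standing in the hole. Do not disturb the bottles, the cup or the short plug.

Things in the scene. Friction and masses are not known exactly. Their poses are not given: they have to be found in the camera images.
- lock_face: Sloping cover of the fixed grey lock box, 104 mm up the slope by 255 mm along it (y -145 to +110 mm), facing the left of the table, tilted 35 deg from level. Origin: middle of its slot, on the outer face, 94 mm above the table. z points out, square to the cover (the pin goes in along -z); x up the slope; y along the slot towards the bottle rack (locked end), which begins at y = +150 mm and is 160 mm tall
- slot_home (a point): End of the slot nearest the bottle rack (locked end), on the cover's outer face, 52 mm from the slot's middle; axes as lock_face. The slot is 14 mm wide and 104 mm long in 4 mm sheet, edged by two 2 mm steel strips; soft black brush strips under it hide the inside and offer no resistance
- slot_far (a point): Other end of the slot, 52 mm from its middle, on the cover's outer face; axes as lock_face. The bolt starts unlocked, its hole centre anywhere from 40 mm on this side of the slot's middle to 6 mm beyond it; at the locked stop the hole is 42 mm from the middle, on the rack's side
- bolt_face (a point): Fixed point inside the lock box, 24 mm straight under the slot's middle (not the hole): level of the bolt's flat steel face, which lies under the whole slot. Axes as lock_face. One hole in it, on the slot's centre line: 13 mm in y, 22 mm in x, 20 mm deep to its floor. The bolt slides along y with 12 N of friction and stays where left; hard pressing drags it along
- pin_grip (a point): Key pin, loose, 0.12 kg: centre of its square black grip, 24 x 24 mm and 40 mm long (its x and y axes are square to the grip's sides). Below the grip (along its own -z) is a steel shank 10 mm dia, 60 mm long, with a round nose; the nose's tip is 80 mm from this point. It starts upright in one of the two holes of the stand, its tip 6 mm above the table, this point 86 mm above the table
- stand: Fixed grey plastic stand, 60 x 160 x 40 mm high, origin at the centre of its underside, long side along its y axis; two blind holes 12 mm dia, 34 mm deep, at y = -45 and +45 mm. Pin and plug may be in either hole
- plug_mid (a point): Short plug with a round black knob (30 mm dia, 30 mm tall, sitting on the stand, shank 28 mm); it is too short for the lock. Point 30 mm above its lower end, 42 mm above the table. Leave it alone
- bottle_a_mid (a point): loose white plastic bottle, 72 mm dia, 150 mm tall; point at its centre, half-way up. Leave it alone
- bottle_b_mid (a point): loose bottle with honey-coloured contents, 60 mm dia, 115 mm tall; point at its centre, half-way up. Leave it alone
- bottle_c_mid (a point): loose small dark brown bottle, 48 mm dia, 75 mm tall; point at its centre, half-way up. Leave it alone
- bottle_d_mid (a point): loose white plastic bottle, 60 mm dia, 110 mm tall; point at its centre, half-way up. Leave it alone
- cup_mid (a point): loose empty white plastic cup, 72 mm dia, 70 mm tall; point at its centre, half-way up. Leave it alone
- pin: Key pin as a whole; origin at the tip of its nose, z along the shank towards the grip

How it is judged:
On the way, in this order (a step that is already met when the one before it is completed fails the run):
1. the key pin is lifted out of its stand (height (world z) of pin above 0.05 m), for 0.1 s.
2. the pin's tip has dropped at least 12 mm into the bolt's hole (z of pin in the frame of lock_face below -0.036 m and x of pin in the frame of lock_face between -0.012 and 0.012 m and y of pin in the frame of lock_face between -0.055 and 0.055 m), for 0.1 s.
At the end, for the whole second after the job is handed in: The pin stands in the bolt's hole, its tip at least 36 mm under the cover's outer face (44 is the floor) and at least 34 mm from the slot's middle towards the bottle rack (the stop is at 42), at rest and let go (all of step 2 and y of pin in the frame of lock_face above 0.034 m and linear speed of pin below 0.02 m/s and contact force between the fingers and pin below 0.1 N); the robot touches nothing.
It fails at once if a bottle or the cup is moved more than 30 mm (distance of any of bottle_a_mid, bottle_b_mid, bottle_c_mid, bottle_d_mid, cup_mid from where it was at the start of the episode above 0.03 m).
It fails at once if the short plug is moved more than 30 mm (distance of plug_mid from where it was at the start of the episode above 0.03 m).
It also fails if it takes over 58 s, if anything falls off the work surface, if the arm or the gripper's body presses on something with over 40 N, if the wrist force passes 120 N, or if a joint passes its speed limit or range.

### The arm

A 7-joint arm with a two-finger parallel gripper is mounted at the origin on the work surface. World frame = base frame: x ahead of the robot, y to its left, z up, the work surface at z = 0. Lengths are in m, angles in rad, forces in N, time in s.
With the tool pointing down it reaches from about 0.4 to 0.875 m from the base axis. Payload 6.5 kg.
Tool frame: the origin (TCP) lies at the very end of the fingers, on their centre line; the grasp point (between the pads) lies 19 mm behind it (r.grip_depth is the distance from the TCP to the grasp point, in m); z points along the fingers, y is the direction in which the jaws open and shut (so a half turn about z gives the same grasp; the last joint's range is limited). The gripper opens to 88 mm and grips with 3 to 60 N. Pads are 18 mm wide; open, the fingers measure 123 mm over their backs; the gripper's body (75 mm by 187 mm) begins 45 mm behind the grasp point.
Start: joints at [-1.295, 0.536, -0.004, 1.538, 0.003, 1.067, -0.071], TCP at [0.218, 0.612, 0.239] pointing down, gripper open.
Joint ranges: [-2.7, 2.7], [-0.37, 2.16], [-1.27, 1.26], [0.24, 2.4], [-1.31, 4.45], [0.19, 1.91], [-2.76, 2.76]. Speed limits (rad/s): [2.39, 2.39, 3.14, 3.14, 3.14, 3.14, 3.14].

### API

Orientations are given as a unit quaternion [x, y, z, w].
In Python, from bench import r gives the robot as it stands.
- The arm moves only by the shell command python3 -m pendant 'ROWS'. ROWS is JSON, one flat list of numbers, 5 for each row, row after row: the finger opening in cm, from 0 to 8.81, then the shift along the tool's x, y, z in cm, then the turn about the tool's z in degrees. In form: [jaw, dx, dy, dz, spin, jaw, dx, dy, dz, spin, ...]. A call has 1 to 12 rows; each row shifts and turns the pose as measured when the row begins, along the tool's axes as they then stand; what a row does not reach is not made up. A row lasts 1/8 s, in which the tool goes at most 62.5 mm and 10.7 degrees, less where a joint would pass 70% of its speed; a pose out of reach is approached as far as the arm can. A call is refused whole if a number of a shift passes 6.25 or a number of a turn 10.7, either way. A call with a gripper value outside its range is refused whole. The fingers move at their own pace and stop on an object; the grip force is fixed at half the most. Time passes only in rows, so rows that do not move let the fingers close. It gives the time, the measured TCP pose, the force and the opening at its end, in the units of the state.
- r.state(): the state, without advancing time (a new reading comes with each control period).
- r.read_camera(name): name is "scene" or "top" or "wrist"; returns the picture (480x640x3 uint8, blue, green, red); there is no depth.
- r.camera_model(name): a dict with "intrinsics" (3x3 intrinsics, pixels), "k1" (the pictures are not rectified: a ray, as slopes to the right and down, at radius r is drawn at 1 + k1 r^2 times it, then the intrinsics apply), "xyz" and "rotation" of the camera in the world; the wrist camera has in their place "tool_from_camera" (4x4, takes a point from camera to tool coordinates, whose origin is the TCP and whose axes are the flange's). Camera axes: x right, y down, z forward; pixel columns grow to the right and rows downward; lengths in m; the calibration is good to about 2 mm. A picture is of the moment at which its call begins: read the wrist's pose just before it. camera_model takes no time and is no camera call.
- r.finish_job(): hands the job in, once; it reports no verdict.
Trained networks look in the newest picture that a camera, given by its name, has taken for a name from the list of things; names that differ only in an ending like _2 or _b are one class to them, and where a whole thing is asked for, a point or a joint stands for the part that bears it (a point fixed in the world has none). Each returns a list of dicts, best first, with "confidence" (0 to 1); they miss things now and then, are a little off and sometimes report something else, mostly with a low value. They report only what shows in the picture. A call takes as long as a camera call.
- r.look_for(camera, name): "bbox" ([left, top, right, bottom] in pixels, round what is visible of it).
The state is a dict: "time_s": time; "qpos": joint angles; "joint_vel": joint speeds; "effort": joint torques, N m; "position": TCP position; "eef_rot": TCP orientation; "ft_force": force on the tool from outside, world axes, zero at the start; "ft_torque": the same for the moment, N m; "width": finger opening in m.
Only numpy, scipy, OpenCV 4.12 (cv2) and the standard library are available. Lean on these libraries where they do the work, as an engineer would, in place of code of your own. Each camera call takes 0.05 s, during which the arm holds its last target.

## Working session

There is one attempt and no reset: what is moved stays moved. The work goes in short steps, Python scripts to look and compute and a shell command to move; the robot and the scene stay as the last step left them, time stands still between calls to the robot, and variables do not carry over. Pictures are saved under pics/ and viewed, and the job is handed in when it is done.

```bash
ls; mkdir -p pics; python3 - <<'E'
from bench import r
import cv2
s=r.state(); print(s)
for c in ['scene','top','wrist']:
    cv2.imwrite(f'pics/{c}0.png', r.read_camera(c)); m=r.camera_model(c); print(c,m)
    for n in ['lock_face','slot_home','slot_far','pin_grip','stand','plug_mid','pin','bottle_a_mid','cup_mid']:
        print(n,[( [round(float(v)) for v in d['bbox']],round(d['confidence'],2)) for d in r.look_for(c,n)][:5])
print(r.state()['time_s'])
E
```

```text
pics
{'time_s': 0.0, 'qpos': array([-1.29522119,  0.53717651, -0.00442935,  1.53884772,  0.00258737,
        1.06728175, -0.07119682]), 'joint_vel': array([ 0.00150639, -0.0016595 ,  0.00024274,  0.00070584,  0.0003486 ,
       -0.00218933, -0.00070706]), 'effort': array([ 4.08058086e-04, -5.70972884e+01,  9.91492644e-01, -2.51608944e+01,
       -5.60660893e-02,  1.78112334e-02,  1.59662104e-04]), 'position': array([0.2176696 , 0.61183144, 0.23784235]), 'eef_rot': array([ 1.70026945e-01,  9.85439044e-01, -8.49440909e-04, -8.61568344e-05]), 'ft_force': array([0.09849093, 0.03647685, 0.1239962 ]), 'ft_torque': array([-0.03128557, -0.01758284, -0.00109655]), 'width': 0.08846281072736598}
scene {'intrinsics': array([[617.68856798,   0.        , 308.34592301],
       [  0.        , 617.68856798, 232.24799732],
       [  0.        ,   0.        ,   1.        ]]), 'k1': -0.006877299864013765, 'xyz': array([ 1.11176898, -0.77182985,  0.90797151]), 'rotation': array([ 0.85706515,  0.31222676, -0.13076286, -0.38840037])}
lock_face [([247, 190, 389, 271], 0.61)]
slot_home [([250, 189, 390, 272]
[... 1089 characters left out ...]
st {'intrinsics': array([[368.08641848,   0.        , 322.19099322],
       [  0.        , 368.08641848, 236.85072128],
       [  0.        ,   0.        ,   1.        ]]), 'k1': -0.037416629865991306, 'tool_from_camera': array([[ 7.31829740e-04, -9.48682401e-01, -3.16229611e-01,
         8.25970439e-02],
       [ 9.99999237e-01,  1.00900468e-03, -7.12759958e-04,
         4.14966605e-04],
       [ 9.95259987e-04, -3.16228848e-01,  9.48682415e-01,
        -1.45444414e-01],
       [ 0.00000000e+00,  0.00000000e+00,  0.00000000e+00,
         1.00000000e+00]])}
lock_face []
slot_home []
slot_far []
pin_grip []
stand []
plug_mid []
pin []
bottle_a_mid []
cup_mid [([153, 435, 203, 462], 0.89)]
1.5
```

View pics/scene0.png

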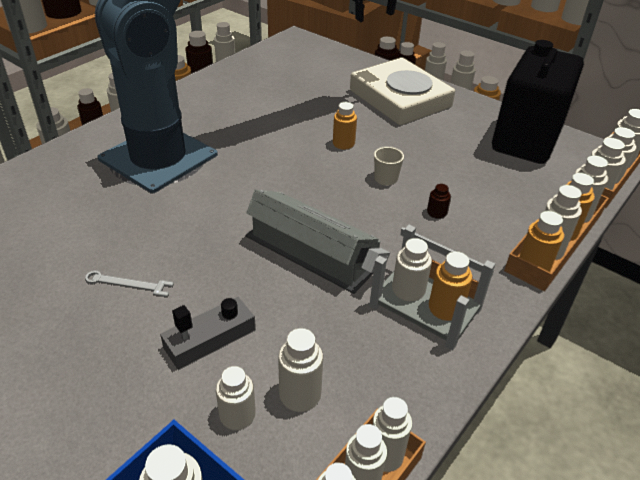

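View pics/top0.png

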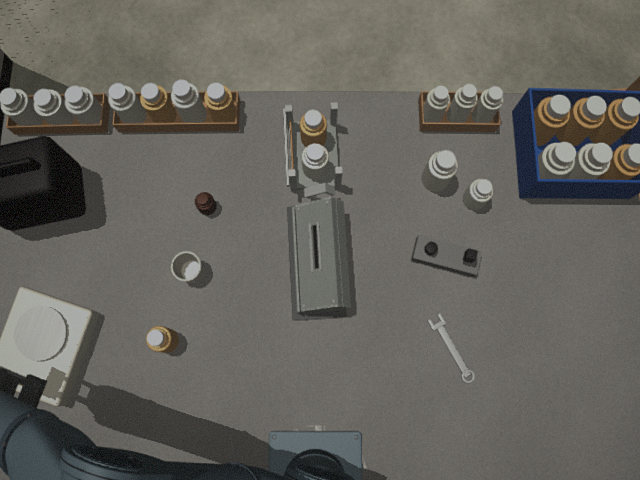

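View pics/wrist0.png

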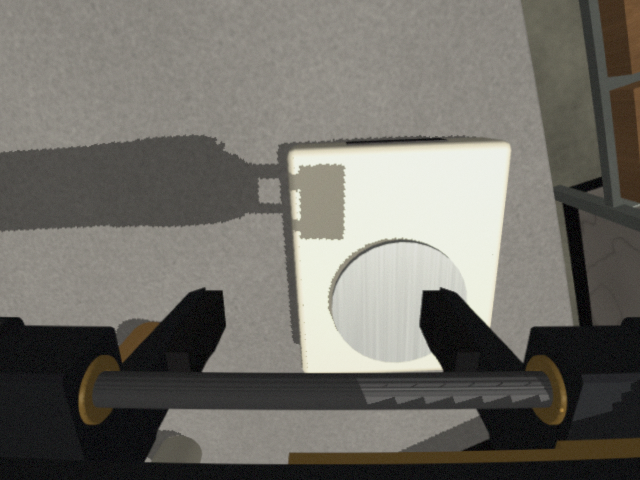

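```bash
cat > h.py <<'E'
import numpy as np, cv2
from scipy.spatial.transform import Rotation as R
from bench import r
def cam(c,s=None):
    m=r.camera_model(c)
    if c=='wrist':
        s=s or r.state(); T=np.eye(4); T[:3,:3]=R.from_quat(s['eef_rot']).as_matrix(); T[:3,3]=s['position']
        T=T@m['tool_from_camera']; return m,T[:3,:3],T[:3,3]
    q=np.array(m['rotation']); return m,R.from_quat(q).as_matrix() if q.size==4 else q,np.array(m['xyz'])
def ray(c,uv,s=None):
    m,Rm,t=cam(c,s); K=m['intrinsics']; a=(np.array(uv,float)-K[:2,2])/K[0,0]
    u=a.copy()
    for _ in range(20): u=a/(1+m['k1']*(u@u))
    d=Rm@np.array([u[0],u[1],1]); return t,d/np.linalg.norm(d)
def onz(c,uv,z,s=None):
    t,d=ray(c,uv,s); return t+d*(z-t[2])/d[2]
def proj(c,P,s=None):
    m,Rm,t=cam(c,s); p=Rm.T@(np.array(P,float)-t); a=p[:2]/p[2]; return m['intrinsics'][:2,:2]@(a*(1+m['k1']*(a@a)))+m['intrinsics'][:2,2]
def tri(l):
    A=np.zeros((3,3));b=np.zeros(3)
    for t,d in l:
        M=np.eye(3)-np.outer(d,d);A+=M;b+=M@t
    return np.linalg.solve(A,b)
E
python3 - <<'E'
from h import *
np.set_printoptions(precision=4,suppress=True)
print('base',onz('top',(317,460),0),proj('scene',(0,0,0)))
print('pin top',onz('top',(470.5,256.5),.106),proj('top',(0,0,0)))
print('plug',onz('top',(431.5,248.5),.07))
for uv in [(317,223),(316,269)]: print(onz('top',uv,.094))
for n,b in dict(a=(443,165),d=(481,190)).items(): print(n,onz('top',b,.1))
print(R.from_quat(r.state()['eef_rot']).as_matrix())
t=cv2.imread('pics/top0.png'); cv2.imwrite('pics/t1.png',cv2.resize(t[170:330,280:500],None,fx=3.6,fy=3.6,interpolation=cv2.INTER_CUBIC))
t=cv2.imread('pics/scene0.png'); cv2.imwrite('pics/s1.png',cv2.resize(t[170:380,150:400],None,fx=2.8,fy=2.8,interpolation=cv2.INTER_CUBIC))
E
```

```text
base [ 0.0406 -0.0035  0.    ] [158.3043 156.9052]
pin top [ 0.5053 -0.3574  0.106 ] [315.4847 477.7121]
plug [ 0.5316 -0.2739  0.07  ]
[ 0.5874 -0.0029  0.094 ]
[ 0.4783 -0.0009  0.094 ]
a [ 0.7295 -0.3043  0.1   ]
d [ 0.6675 -0.3928  0.1   ]
[[-0.9422  0.3351  0.    ]
 [ 0.3351  0.9422 -0.0001]
 [-0.     -0.0001 -1.    ]]
```

View pics/t1.png

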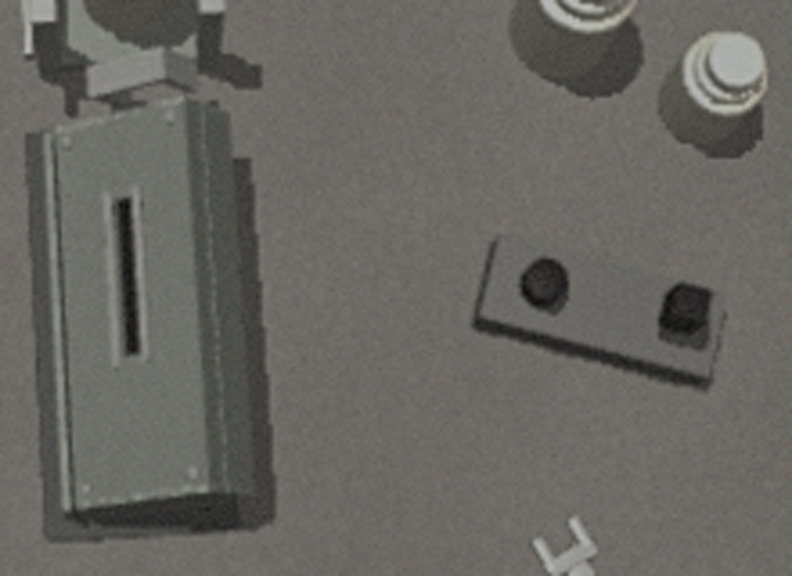

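View pics/s1.png

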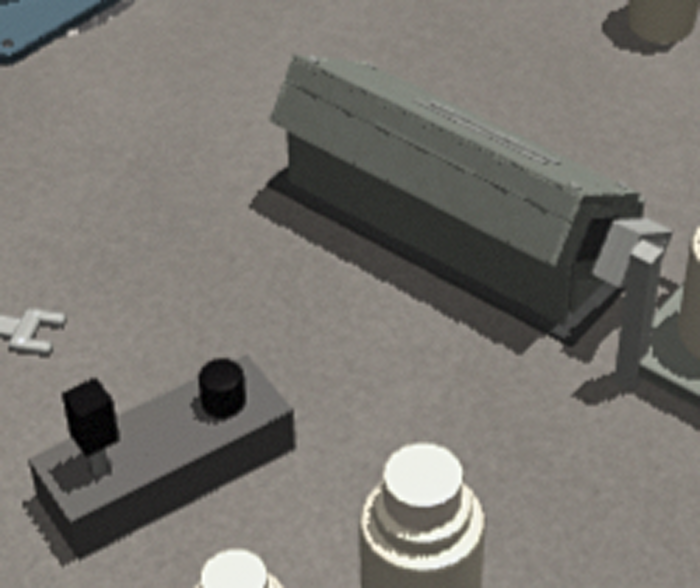

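```bash
python3 -m pendant '[8.8,-5,-0.9,0,4.5,8.8,-5,-0.9,0,4.5,8.8,-5,-0.9,0,4.5,8.8,-5,-0.9,0,4.5,8.8,-5,-0.9,0,4.5,8.8,-5,-0.9,0,4.5,8.8,-5,-0.9,0,4.5,8.8,-5,-0.9,0,4.5,8.8,-5,-0.9,0,4.5,8.8,-5,-0.9,0,4.5,8.8,-5,-0.9,0,4.5,8.8,-5,-0.9,0,4.5]'
```

```text
time_s: 3.0
position: [0.5621, 0.1226, 0.2378]
eef_rot: [0.607, 0.795, 0.003, -0.001]
ft_force: [0.2, -0.8, -0.0]
width: 0.0877
```

```bash
python3 -m pendant '[8.8,-4.5,-0.8,0,5,8.8,-4.5,-0.8,0,5.5,8.8,0,0,0,0]'; python3 - <<'E'
from h import *
s=r.state(); print(s['position'],s['eef_rot'],s['time_s'],s['joint_vel'])
cv2.imwrite('pics/w1.png',r.read_camera('wrist'))
E
```

```text
time_s: 3.38
position: [0.5669, 0.023, 0.2381]
eef_rot: [0.683, 0.731, 0.003, 0.0]
ft_force: [0.4, 1.0, 0.3]
width: 0.0883
[0.56685266 0.02301934 0.23809819] [6.82582938e-01 7.30802388e-01 2.88255008e-03 3.05480532e-04] 3.375 [-0.0284686   0.00463062 -0.06280605 -0.01650034 -0.02473764 -0.00097707
  0.00105042]
```

View pics/w1.png

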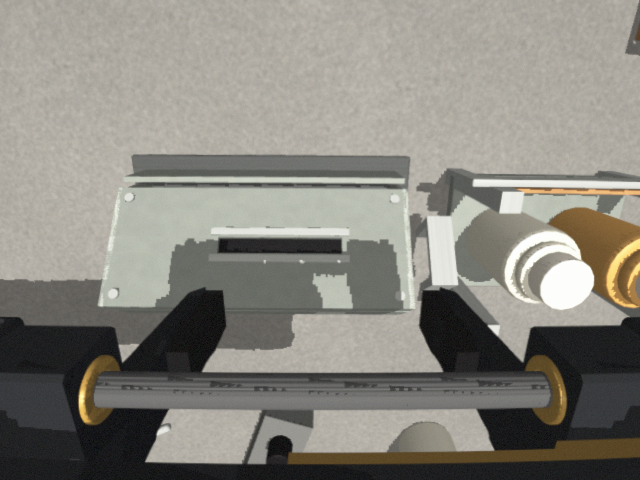

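```bash
python3 - <<'E'
from h import *
t=cv2.imread('pics/w1.png'); cv2.imwrite('pics/w1a.png',cv2.resize(t[150:320,90:290],None,fx=3.5,fy=3.5,interpolation=cv2.INTER_CUBIC)); cv2.imwrite('pics/w1b.png',cv2.resize(t[150:320,250:450],None,fx=3.5,fy=3.5,interpolation=cv2.INTER_CUBIC))
E
```

```text
(no output)
```

View pics/w1a.png

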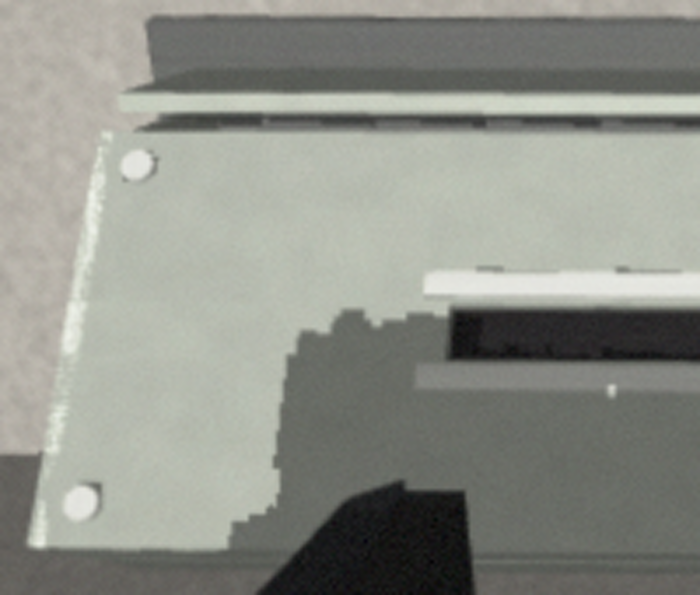

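View pics/w1b.png

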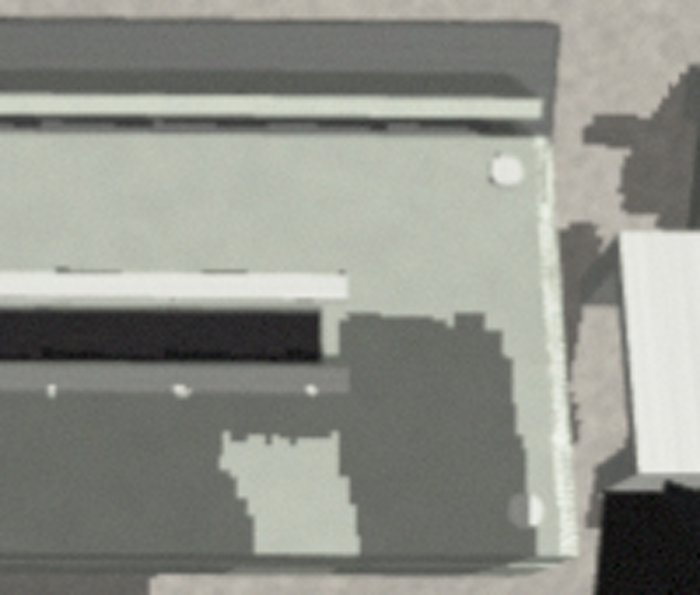

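```bash
cat > lock.py <<'E'
from h import *
def LF(p):
    x,y,yaw=p[:3]; z=p[3] if len(p)>3 else .094
    a=np.radians(35)
    ydir=np.array([np.cos(yaw),np.sin(yaw),0]); out=np.array([-np.sin(yaw),np.cos(yaw),0])
    zd=np.sin(a)*out+np.cos(a)*np.array([0,0,1]); xd=np.cross(ydir,zd)
    return np.array([x,y,z]),np.c_[xd,ydir,zd]
E
python3 - <<'E'
from lock import *
from scipy.optimize import least_squares
np.set_printoptions(precision=4,suppress=True)
s=dict(position=np.array([0.56685266,0.02301934,0.23809819]),eef_rot=np.array([6.82582938e-01,7.30802388e-01,2.88255008e-03,3.05480532e-04]))
pts=[((-52,-145),(120,187.4)),((52,-145),(98.6,306.6)),((-52,110),(406.3,189.1)),((52,110),(414.3,308.9)),((7,-52),(218.3,252.9)),((-7,-52),(218.3,236.5)),((7,52),(342,252.9)),((-7,52),(342,236.5))]
def res(p):
    o,M=LF(p); return np.concatenate([proj('wrist',o+M@np.array([a[0]/1e3,a[1]/1e3,0]),s)-np.array(b) for a,b in pts])
for p0 in ([.53,0,.07],[.53,0,.07,.094]):
    f=least_squares(res,p0,loss='soft_l1'); print(f.x); print(res(f.x).reshape(-1,2))
o,M=LF(f.x)
for c in('top','scene'): print(c,[proj(c,o+M@np.array([0,y,0])) for y in(-.052,.052)])
print(M)
E
```

```text
[0.5337 0.0001 0.0621]
[[-1.534   0.0618]
 [-0.6963 -0.2141]
 [ 0.9969 -0.4113]
 [ 1.1828 -0.452 ]
 [-1.1309 -0.0355]
 [ 0.2723  0.235 ]
 [ 0.303   0.6103]
 [ 0.0931  0.86  ]]
[ 0.5335 -0.0005  0.0615  0.0923]
[[-0.6483  0.2205]
 [ 0.3284 -0.7378]
 [ 0.3187 -0.0815]
 [ 0.3221 -0.8193]
 [-0.7763 -0.1755]
 [ 0.6227  0.189 ]
 [-0.0688  0.5383]
 [-0.2644  0.8824]]
top [array([317.2301, 267.6932]), array([314.5896, 223.9851])]
scene [array([302.7743, 208.1027]), array([344.4676, 228.0548])]
[[ 0.0504  0.9981 -0.0353]
 [-0.8176  0.0615  0.5725]
 [ 0.5736  0.      0.8192]]
```

```bash
python3 -m pendant '[8.8,-5,-1.1,0,0,8.8,-5,-1.1,0,0,8.8,-5,-1.1,0,0,8.8,-5,-1.1,0,0,8.8,-5,-1.1,0,0,8.8,-5,-1.1,0,0,8.8,-4.5,-1.1,0,0,6,0,0,0,10.7,6,0,0,0,10.7,6,0,0,0,0]'; python3 - <<'E'
from h import *
s=r.state(); print(s['position'],list(s['eef_rot']),s['time_s'])
cv2.imwrite('pics/w2.png',r.read_camera('wrist'))
for n in ['pin_grip','stand','plug_mid']: print(n,[(np.round(d['bbox']),round(d['confidence'],2)) for d in r.look_for('wrist',n)][:3])
E
```

```text
time_s: 4.68
position: [0.527, -0.3171, 0.2337]
eef_rot: [0.795, 0.606, 0.008, -0.003]
ft_force: [-0.3, -0.2, 0.0]
width: 0.0607
[ 0.5270085  -0.31710877  0.23367733] [np.float64(0.7953332928682151), np.float64(0.6061176621000527), np.float64(0.007639610102315288), np.float64(-0.002822995439794942)] 4.675
pin_grip [(array([306., 254., 339., 300.]), 0.83)]
stand [(array([289., 123., 352., 288.]), 0.61)]
plug_mid [(array([306., 149., 340., 185.]), 0.63)]
```

View pics/w2.png

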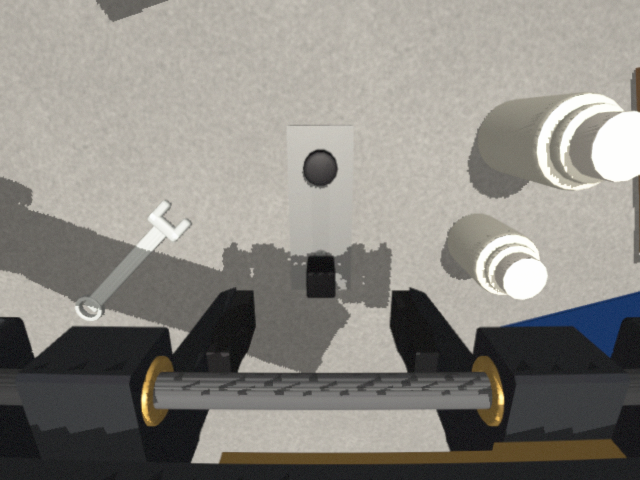

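```bash
python3 - <<'E'
from h import *
np.set_printoptions(precision=4,suppress=True)
t=cv2.imread('pics/w2.png'); cv2.imwrite('pics/w2a.png',cv2.resize(cv2.convertScaleAbs(t[110:320,260:380],alpha=2,beta=10),None,fx=2.8,fy=2.8,interpolation=cv2.INTER_CUBIC))
E
```

```text
(no output)
```

View pics/w2a.png

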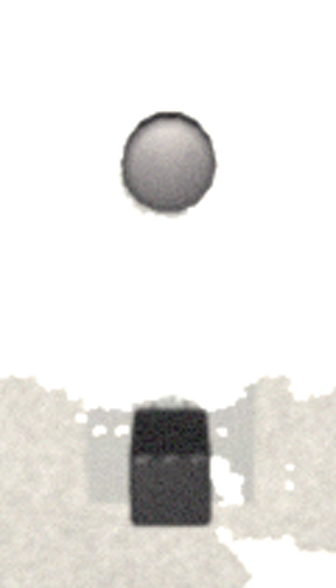

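```bash
python3 - <<'E'
from h import *
np.set_printoptions(precision=4,suppress=True)
s=r.state()
c=[onz('wrist',(260+x/2.8,110+y/2.8),.106,s) for x,y in((131,457),(211,457),(211,524),(131,524))]
print(np.array(c),np.linalg.norm(c[0]-c[1]),np.linalg.norm(c[1]-c[2]))
P=np.mean(c,axis=0);print(P,proj('top',P),proj('scene',P))
M=R.from_quat(s['eef_rot']).as_matrix();print(M)
d=P-[0,0,.02]-(s['position']+M@[0,0,-r.grip_depth]);print(r.grip_depth,'delta tool cm',M.T@d*100)
E
```

```text
[[ 0.5052 -0.3504  0.106 ]
 [ 0.5275 -0.3565  0.106 ]
 [ 0.5221 -0.3773  0.106 ]
 [ 0.4993 -0.371   0.106 ]] 0.02309092943432443 0.021438365922882625
[ 0.5135 -0.3638  0.106 ] [473.0324 253.0166] [181.3088 311.3998]
[[ 0.2648  0.9643  0.009 ]
 [ 0.9642 -0.2649  0.0138]
 [ 0.0157  0.005  -0.9999]]
0.0187 delta tool cm [-5.0368 -0.1082 16.5801]
```

```bash
python3 -m pendant '[6,-5,-0.1,4,0,6,0,0,4,0,6,0,0,4,0,6,0,0,0,0]'; python3 - <<'E'
from h import *
np.set_printoptions(precision=4,suppress=True)
s=r.state(); 
cv2.imwrite('pics/w3.png',r.read_camera('wrist'))
P=np.array([.5135,-.3638,.086])
M=R.from_quat(s['eef_rot']).as_matrix()
d=P-(s['position']+M@[0,0,-r.grip_depth]);print(s['position'],'delta tool cm',M.T@d*100, M[:,2])
E
```

```text
time_s: 5.38
position: [0.5163, -0.3633, 0.112]
eef_rot: [0.792, 0.611, 0.01, -0.001]
ft_force: [-0.0, 0.3, 0.9]
width: 0.0599
[ 0.5163 -0.3633  0.112 ] delta tool cm [-0.165  -0.2772  4.4654] [ 0.0134  0.0139 -0.9998]
```

View pics/w3.png

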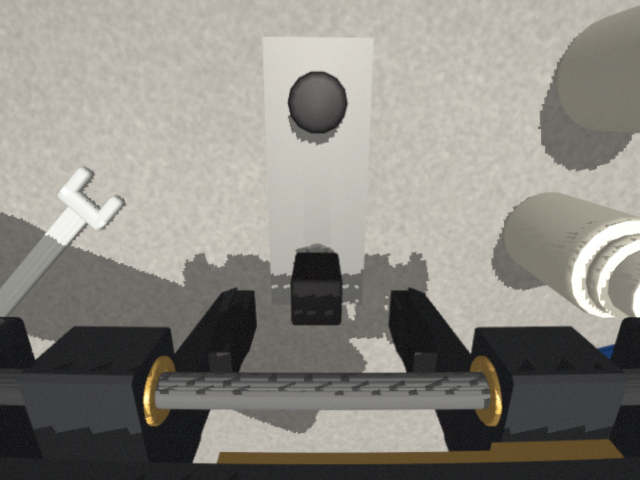

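```bash
python3 -m pendant '[6,-0.1,-0.2,3,0,6,-0.1,-0.1,1.4,0,6,0,0,0,0]'; python3 - <<'E'
from h import *
np.set_printoptions(precision=4,suppress=True)
s=r.state(); 
cv2.imwrite('pics/w4.png',r.read_camera('wrist'))
P=np.array([.5135,-.3638,.086])
M=R.from_quat(s['eef_rot']).as_matrix()
d=P-(s['position']+M@[0,0,-r.grip_depth]);print(s['position'],'delta tool cm',M.T@d*100, M[:,2],s['ft_force'])
E
```

```text
time_s: 5.8
position: [0.5192, -0.3668, 0.0752]
eef_rot: [0.791, 0.612, 0.012, 0.005]
ft_force: [-0.1, -0.2, 0.3]
width: 0.0601
[ 0.5192 -0.3668  0.0752] delta tool cm [ 0.1666 -0.5991  0.7831] [ 0.0248  0.0075 -0.9997] [-0.0525 -0.1771  0.2827]
```

View pics/w4.png

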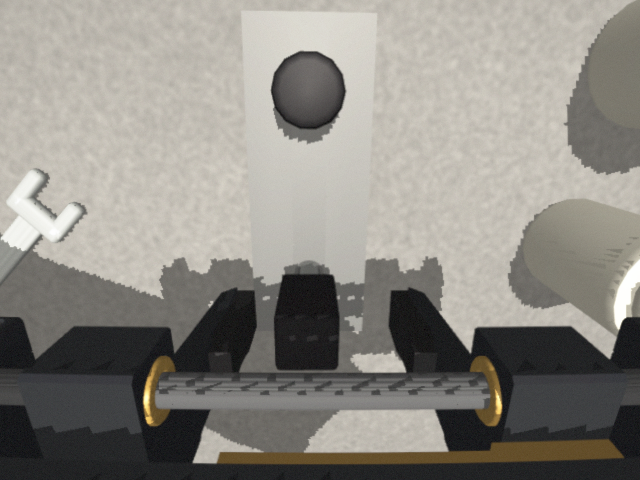

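```bash
python3 -m pendant '[6,0.2,-0.6,0.5,0,6,0,0,0,0]'; python3 - <<'E'
from h import *
np.set_printoptions(precision=4,suppress=True)
s=r.state(); 
P=np.array([.5135,-.3638,.086])
M=R.from_quat(s['eef_rot']).as_matrix()
d=P-(s['position']+M@[0,0,-r.grip_depth]);print(s['position'],'delta tool cm',M.T@d*100, M[:,2],s['ft_force'])
E
```

```text
time_s: 6.1
position: [0.5151, -0.364, 0.0725]
eef_rot: [0.791, 0.612, 0.013, 0.006]
ft_force: [-0.1, 0.1, -0.4]
width: 0.0599
[ 0.5151 -0.364   0.0725] delta tool cm [-0.008  -0.124   0.5162] [ 0.0283  0.0057 -0.9996] [-0.0986  0.1478 -0.4384]
```

Down a bit more and close.

```bash
python3 -m pendant '[6,0,-0.1,0.5,0,4,0,-0.05,0.1,0,1.5,0,0,0,0,1.5,0,0,0,0,1.5,0,0,0,0]'; python3 - <<'E'
from h import *
np.set_printoptions(precision=4,suppress=True)
s=r.state(); 
M=R.from_quat(s['eef_rot']).as_matrix()
print(s['position'],s['position']+M@[0,0,-r.grip_depth], M[:,2],s['ft_force'],s['width'])
cv2.imwrite('pics/w5.png',r.read_camera('wrist'))
E
```

```text
time_s: 6.72
position: [0.5141, -0.3638, 0.0667]
eef_rot: [0.79, 0.612, 0.013, 0.007]
ft_force: [-0.4, 0.4, 0.4]
width: 0.0241
[ 0.5141 -0.3638  0.0667] [ 0.5136 -0.3639  0.0854] [ 0.0291  0.0052 -0.9996] [-0.4233  0.441   0.3567] 0.02414262425743165
```

View pics/w5.png

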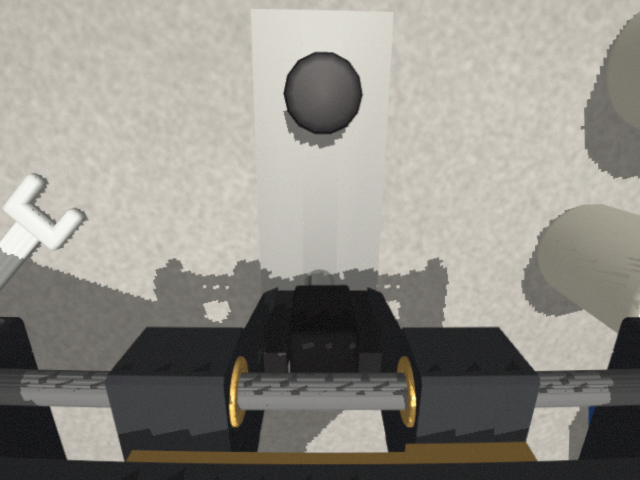

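```bash
python3 -m pendant '[1.5,0,0,-1.4,0,1.5,0,0,-1.0,0,1.5,0,0,0,0]'; python3 - <<'E'
from h import *
np.set_printoptions(precision=4,suppress=True)
s=r.state(); 
M=R.from_quat(s['eef_rot']).as_matrix()
print(s['position']+M@[0,0,-r.grip_depth]-[ 0.5136,-0.3639,0.0854], M,s['ft_force'],s['width'])
E
```

```text
time_s: 7.15
position: [0.5135, -0.3641, 0.0928]
eef_rot: [0.791, 0.612, 0.013, 0.007]
ft_force: [-0.2, 0.1, -0.6]
width: 0.0238
[-0.0006 -0.0003  0.0261] [[ 0.2499  0.9678  0.0295]
 [ 0.9682 -0.2502  0.0048]
 [ 0.012   0.0274 -0.9996]] [-0.1799  0.0712 -0.638 ] 0.023827608249354915
```

```bash
python3 -m pendant '[1.5,0,0,-0.12,0,1.5,0.78,0,0.04,0,1.5,0.78,0,0.12,0,1.5,0,0,0,0]'; python3 - <<'E'
from h import *
np.set_printoptions(precision=4,suppress=True)
s=r.state(); 
M=R.from_quat(s['eef_rot']).as_matrix()
d=s['position']+M@[0,0,-r.grip_depth]-[ 0.5136,-0.3639,0.0854]
print(d,M.T@d, M[:,2],s['ft_force'],s['ft_torque'],s['width'])
E
```

```text
time_s: 7.65
position: [0.5157, -0.3516, 0.0932]
eef_rot: [0.791, 0.611, 0.011, 0.009]
ft_force: [-1.0, -0.8, -1.3]
width: 0.0237
[0.0015 0.0123 0.0265] [ 0.0125 -0.0009 -0.0264] [ 0.0282 -0.0003 -0.9996] [-0.9764 -0.7991 -1.2641] [-0.2388  0.2722  0.0129] 0.023748684828782313
```

```bash
python3 -m pendant '[1.5,0.9,0,0.18,0,1.5,0.9,0,0.28,0,1.5,0,0,0,0]'; python3 - <<'E'
from h import *
np.set_printoptions(precision=4,suppress=True)
s=r.state(); 
M=R.from_quat(s['eef_rot']).as_matrix()
d=s['position']+M@[0,0,-r.grip_depth]-[ 0.5136,-0.3639,0.0854]
print(d,M.T@d, M[:,2],s['ft_force'],s['ft_torque'],s['width'])
cv2.imwrite('pics/w6.png',r.read_camera('wrist'))
t=r.read_camera('scene');cv2.imwrite('pics/s6.png',cv2.resize(t[230:390,130:290],None,fx=3.6,fy=3.6,interpolation=cv2.INTER_CUBIC))
E
```

```text
time_s: 8.02
position: [0.5203, -0.3344, 0.0887]
eef_rot: [0.791, 0.611, 0.01, 0.01]
ft_force: [-0.9, -1.7, 0.4]
width: 0.0237
[0.0062 0.0295 0.022 ] [ 0.0302 -0.0009 -0.0219] [ 0.0283 -0.0024 -0.9996] [-0.8955 -1.7204  0.355 ] [-0.5226  0.4698 -0.0179] 0.02368391666634476
```

View pics/w6.png

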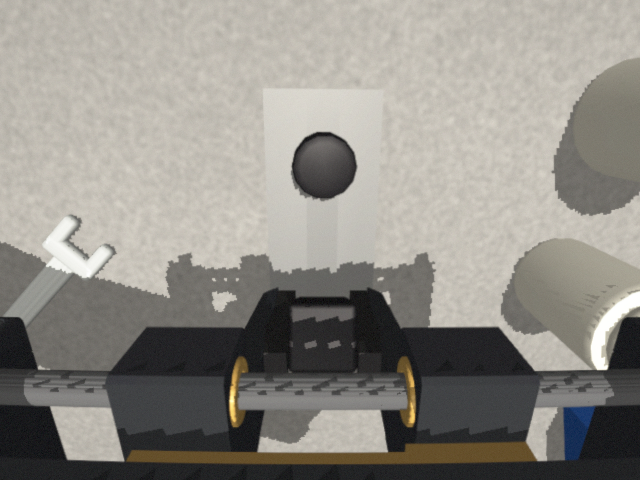

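View pics/s6.png

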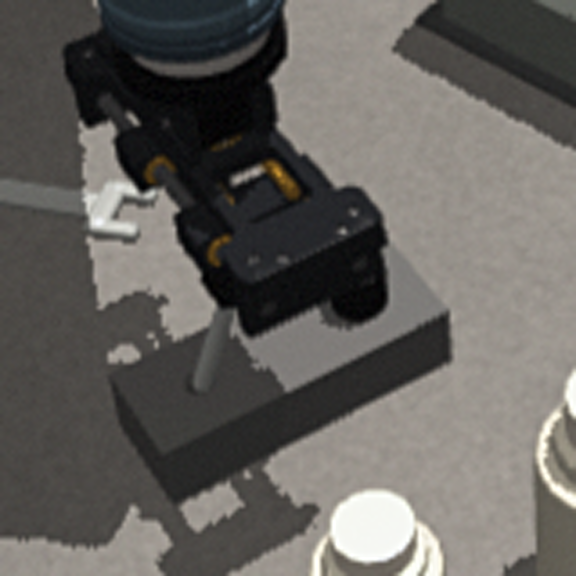

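```bash
python3 -m pendant '[1.5,0.8,0,0.38,0,1.5,0.75,0,0.48,0,1.5,0,0,0,0]'; python3 - <<'E'
from h import *
np.set_printoptions(precision=4,suppress=True)
s=r.state(); 
M=R.from_quat(s['eef_rot']).as_matrix()
d=s['position']+M@[0,0,-r.grip_depth]-[ 0.5136,-0.3639,0.0854]
print(d,M.T@d, M[:,2],s['ft_force'],s['ft_torque'],s['width'])
t=r.read_camera('scene');cv2.imwrite('pics/s7.png',cv2.resize(t[230:390,130:290],None,fx=3.6,fy=3.6,interpolation=cv2.INTER_CUBIC))
E
```

```text
time_s: 8.5
position: [0.5247, -0.3191, 0.0799]
eef_rot: [0.792, 0.611, 0.011, 0.01]
ft_force: [-1.7, -1.7, 1.2]
width: 0.0238
[0.0105 0.0449 0.0132] [ 0.0461 -0.0008 -0.013 ] [ 0.0287 -0.0025 -0.9996] [-1.738  -1.7062  1.2296] [-0.5806  0.4702 -0.0714] 0.023783128937346833
```

View pics/s7.png

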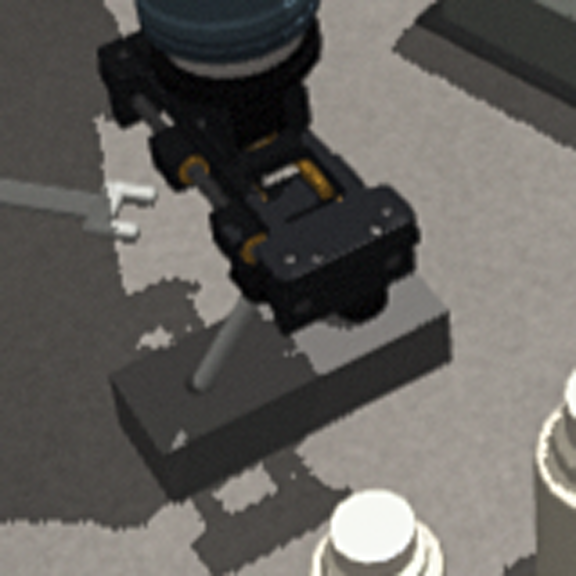

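```bash
python3 -m pendant '[1.5,0.6,0,-0.8,0,1.5,0.8,0,-1.5,0,1.5,1,0,-4,0,1.5,1,0,-4,0,1.5,2,0,-4,0,1.5,0,0,0,0]'; python3 - <<'E'
from h import *
np.set_printoptions(precision=4,suppress=True)
s=r.state(); 
M=R.from_quat(s['eef_rot']).as_matrix()
print(s['position'], M,s['ft_force'],s['ft_torque'],s['width'],s['time_s'])
g=s['position']+M@[0,0,-r.grip_depth]
for t in(30,35,40):
    a=np.radians(t); ax=M@[np.sin(a),0,-np.cos(a)]
    print(t,[proj('scene',g-ax*l) for l in(.02,.08)])
t=r.read_camera('scene');cv2.imwrite('pics/s8f.png',t)
u,v=proj('scene',g).astype(int);print(u,v);cv2.imwrite('pics/s8.png',cv2.resize(t[max(v-50,0):v+110,u-80:u+80],None,fx=3.6,fy=3.6,interpolation=cv2.INTER_CUBIC))
E
```

```text
time_s: 9.3
position: [0.5371, -0.2574, 0.2306]
eef_rot: [0.79, 0.613, 0.014, 0.007]
ft_force: [0.3, 0.6, -1.3]
width: 0.0238
[ 0.5371 -0.2574  0.2306] [[ 0.2492  0.968   0.0307]
 [ 0.9683 -0.2495  0.0066]
 [ 0.0141  0.0281 -0.9995]] [ 0.2994  0.5958 -1.3214] [-0.0246  0.1328  0.0183] 0.02383986742511781 9.3
30 [array([225.4518, 232.8462]), array([212.9186, 263.3153])]
35 [array([224.6169, 232.7639]), array([209.5729, 263.1404])]
40 [array([223.8186, 232.6029]), array([206.3446, 262.6591])]
229 222
```

View pics/s8.png

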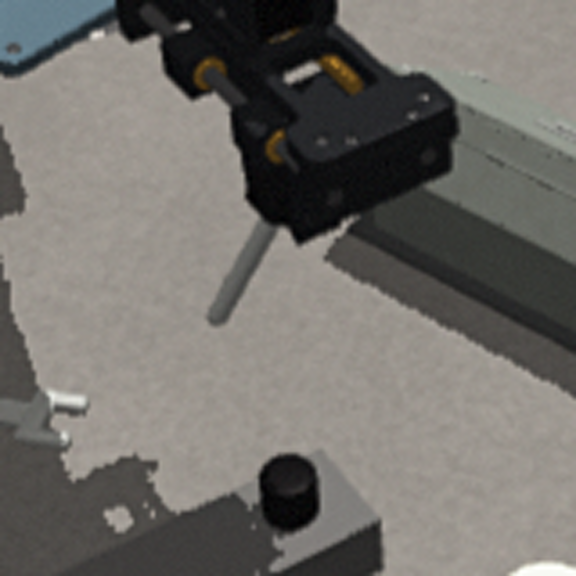

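```bash
cat > go.py <<'E'
from lock import *
np.set_printoptions(precision=4,suppress=True)
P=[.5336,0.0,.0618]; TILT=37.0; OFF=np.zeros(3)
def st(s=None):
    s=s or r.state(); M=R.from_quat(s['eef_rot']).as_matrix(); g=s['position']+M@[0,0,-r.grip_depth]
    a=np.radians(TILT); ax=M@[np.sin(a),0,-np.cos(a)]; tip=g-.08*ax
    o,L=LF(P); return s,M,g,ax,tip,o,L
def rep(target=None):
    s,M,g,ax,tip,o,L=st()
    print('t',s['time_s'],'w',round(s['width'],4),'F lock',L.T@s['ft_force'],'tip lock mm',L.T@(tip-o)*1e3,'ax lock',L.T@ax,'toolz',M[:,2],'yaw',np.degrees(np.arctan2(M[1,1],M[0,1])))
    print('1mm lock steps in tool cm: x',M.T@L[:,0]*.1,'y',M.T@L[:,1]*.1,'z',M.T@L[:,2]*.1)
    if target is not None:
        d=o+L@(np.array(target)/1e3)-tip; print('tool delta cm',M.T@d*100)
E
python3 -c "
from go import *
rep([0,-46,60])"
```

```text
t 9.35 w 0.0237 F lock [-0.5019 -0.3511 -0.7497] tip lock mm [ 299.362   -27.4878 -100.8846] ax lock [-0.0028  0.1638  0.9865] toolz [ 0.0278  0.0069 -0.9996] yaw -14.513293762437495
1mm lock steps in tool cm: x [-0.0771  0.0268 -0.0578] y [0.031  0.095  0.0028] z [ 0.0556 -0.0157 -0.0816]
tool delta cm [ 31.4618 -12.3164   4.1115]
```

```bash
python3 -m pendant '[1.5,3,0,0,-9,1.5,3,0,0,-9,1.5,0,0,0,0]'; python3 -c "
from go import *
rep([0,-46,60])"
```

```text
time_s: 9.72
position: [0.5435, -0.197, 0.2267]
eef_rot: [0.682, 0.731, 0.011, 0.005]
ft_force: [0.2, -0.5, -0.7]
width: 0.0237
t 9.725 w 0.0237 F lock [ 0.0129  0.2188 -0.8335] tip lock mm [250.7185  -0.9411 -69.114 ] ax lock [-0.0278 -0.0223  0.9994] toolz [ 0.0222  0.0086 -0.9997] yaw 3.9275149422252205
1mm lock steps in tool cm: x [-0.0815  0.0008 -0.0579] y [-0.0007  0.1     0.0023] z [ 0.0579  0.0022 -0.0815]
tool delta cm [27.9462 -4.4025  3.9031]
```

```bash
python3 -m pendant '[1.5,4.6,-0.7,0,0,1.5,4.6,-0.7,0,0,1.5,4.6,-0.7,0,0,1.5,4.6,-0.7,0,0,1.5,4.6,-0.7,0,0,1.5,4.6,-0.7,0,0,1.5,0,0,0,0]'; python3 -c "
from go import *
rep([0,-46,25])"
```

```text
time_s: 10.6
position: [0.48, 0.0744, 0.2221]
eef_rot: [0.692, 0.721, 0.006, 0.004]
ft_force: [-0.2, -1.7, -0.9]
width: 0.024
t 10.6 w 0.024 F lock [ 0.8516 -0.2749 -1.7348] tip lock mm [ 23.3577 -49.2913  84.7861] ax lock [-0.0328  0.0018  0.9995] toolz [ 0.0133  0.0027 -0.9999] yaw 2.3486103747056584
1mm lock steps in tool cm: x [-0.0818  0.0025 -0.0575] y [0.0021 0.1    0.0013] z [ 0.0575 -0.0001 -0.0818]
tool delta cm [-1.5224  0.2771  6.2381]
```

```bash
python3 -m pendant '[1.5,-0.8,0.1,3,-1.2,1.5,-0.7,0.1,3,0,1.5,0,0,0,0]'; python3 - <<'E'
from go import *
rep([0,-46,20])
t=r.read_camera('scene');u=r.read_camera('top')
cv2.imwrite('pics/s9f.png',t);cv2.imwrite('pics/t9f.png',u)
s,M,g,ax,tip,o,L=st(); print('proj tip',proj('scene',tip),proj('top',tip))
x,y=proj('scene',tip).astype(int); cv2.imwrite('pics/s9.png',cv2.resize(t[y-70:y+50,x-60:x+80],None,fx=4.5,fy=4.5,interpolation=cv2.INTER_CUBIC));print(x-60,y-70)
x,y=proj('top',tip).astype(int); cv2.imwrite('pics/t9.png',cv2.resize(u[y-70:y+50,x-60:x+80],None,fx=4.5,fy=4.5,interpolation=cv2.INTER_CUBIC));print(x-60,y-70)
E
```

```text
time_s: 10.98
position: [0.484, 0.0541, 0.1601]
eef_rot: [0.688, 0.726, 0.004, 0.005]
ft_force: [0.3, 0.4, -1.7]
width: 0.0237
t 10.975 w 0.0237 F lock [-1.2689  0.3695 -1.2056] tip lock mm [  4.7844 -46.0424  22.2471] ax lock [-0.0358 -0.0047  0.9993] toolz [ 0.0126 -0.0001 -0.9999] yaw 3.035355021521339
1mm lock steps in tool cm: x [-0.082   0.0014 -0.0573] y [0.0009 0.1    0.0013] z [ 0.0573  0.0005 -0.082 ]
tool delta cm [ 0.2634 -0.0038  0.4583]
proj tip [309.0805 197.7644] [312.3332 262.6441]
249 127
252 192
```

View pics/s9.png

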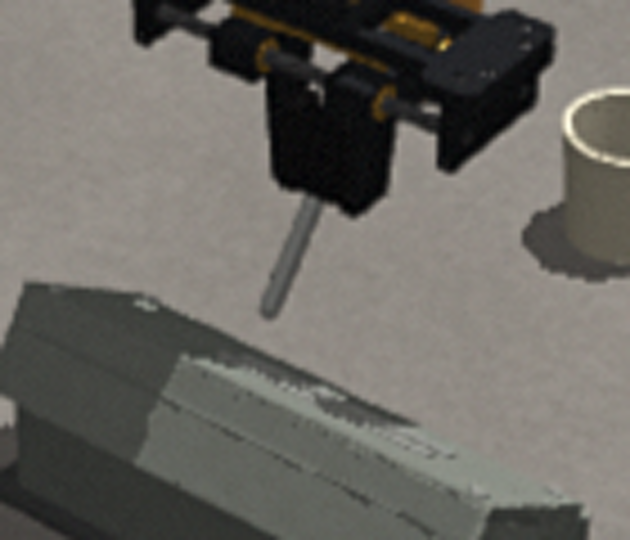

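View pics/t9.png

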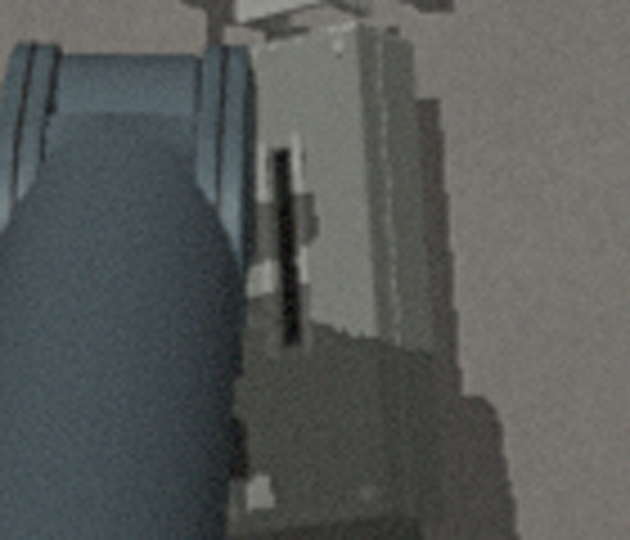

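```bash
python3 -m pendant '[1.5,0.26,0,0.46,0,1.5,-0.7,0,1.0,0,1.5,-0.1,0,0.14,0,1.5,0,0,0,0]'; python3 -c "
from go import *
rep([0,-46,-5])"
```

```text
time_s: 11.58
position: [0.4878, 0.0497, 0.1473]
eef_rot: [0.688, 0.726, 0.008, 0.006]
ft_force: [-0.1, 0.2, -1.4]
width: 0.0239
t 11.575 w 0.0239 F lock [-0.9551 -0.1001 -0.99  ] tip lock mm [  1.0648 -42.0615   9.1162] ax lock [-0.0334 -0.0115  0.9994] toolz [ 0.0205  0.0028 -0.9998] yaw 3.07011757132316
1mm lock steps in tool cm: x [-0.0818  0.0019 -0.0575] y [0.0008 0.1    0.0021] z [ 0.0575  0.0012 -0.0818]
tool delta cm [-0.7277 -0.4129  1.208 ]
```

```bash
python3 -m pendant '[1.5,-0.35,-0.2,0.6,0,1.5,-0.35,-0.15,0.6,0,1.5,0,0,0,0]'; python3 -c "
from go import *
rep([0,-43,-18])"
```

```text
time_s: 11.95
position: [0.4847, 0.0421, 0.1345]
eef_rot: [0.688, 0.726, 0.008, 0.006]
ft_force: [0.3, 0.0, -0.6]
width: 0.0239
t 11.95 w 0.0239 F lock [-0.3354  0.3475 -0.5051] tip lock mm [ -0.2749 -45.6981  -5.6187] ax lock [-0.0334 -0.0116  0.9994] toolz [ 0.0204  0.0028 -0.9998] yaw 3.079485412215348
1mm lock steps in tool cm: x [-0.0818  0.0018 -0.0575] y [0.0008 0.1    0.0021] z [ 0.0575  0.0012 -0.0818]
tool delta cm [-0.7322  0.2551  1.0026]
```

```bash
python3 -m pendant '[1.5,-0.35,0.05,0.5,0,1.5,-0.35,0.05,0.5,0,1.5,0,0,0,0]'; python3 - <<'E'
from go import *
rep([0,-43,-25])
t=r.read_camera('scene')
s,M,g,ax,tip,o,L=st()
x,y=proj('scene',tip).astype(int); cv2.imwrite('pics/s10.png',cv2.resize(t[y-70:y+50,x-60:x+80],None,fx=4.5,fy=4.5,interpolation=cv2.INTER_CUBIC))
cv2.imwrite('pics/w10.png',r.read_camera('wrist'))
E
```

```text
time_s: 12.32
position: [0.4865, 0.0347, 0.1238]
eef_rot: [0.688, 0.726, 0.008, 0.007]
ft_force: [-0.8, -0.7, -1.5]
width: 0.0236
t 12.325 w 0.0236 F lock [-0.3452 -0.8471 -1.55  ] tip lock mm [ -0.2744 -44.3352 -18.6943] ax lock [-0.0334 -0.0117  0.9994] toolz [ 0.0206  0.0028 -0.9998] yaw 3.078273489524615
1mm lock steps in tool cm: x [-0.0818  0.0018 -0.0575] y [0.0008 0.1    0.0021] z [ 0.0575  0.0012 -0.0818]
tool delta cm [-0.3839  0.1262  0.5029]
```

View pics/s10.png

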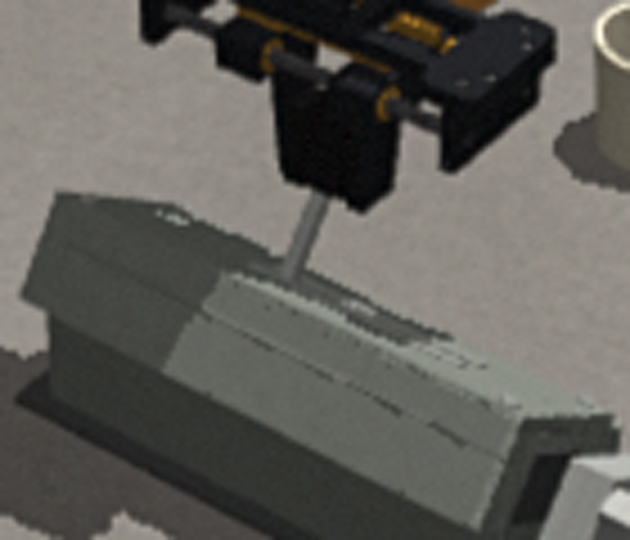

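View pics/w10.png

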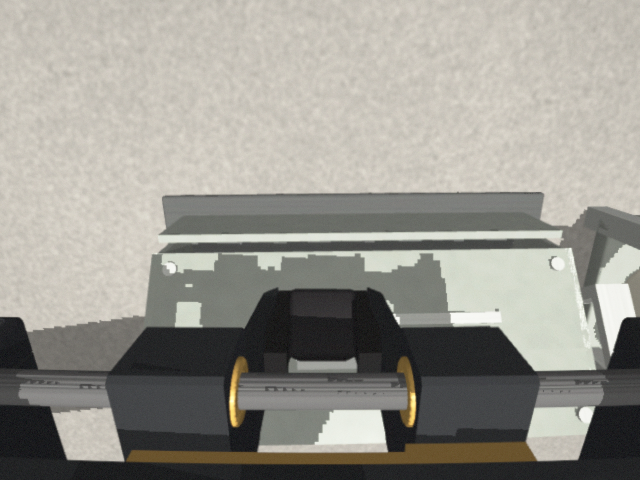

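```bash
python3 -m pendant '[1.5,-0.2,0.05,0.28,0,1.5,-0.15,0.05,0.22,0,1.5,0,0,0,0]'; python3 -c "
from go import *
rep([0,-43,-25])"
```

```text
time_s: 12.8
position: [0.4883, 0.0317, 0.119]
eef_rot: [0.688, 0.726, 0.009, 0.007]
ft_force: [-0.4, -0.8, -0.7]
width: 0.0237
t 12.8 w 0.0237 F lock [ 0.2164 -0.4588 -0.9552] tip lock mm [ -0.4406 -42.6658 -24.4513] ax lock [-0.033  -0.013   0.9994] toolz [ 0.0215  0.0033 -0.9998] yaw 3.123667487876791
1mm lock steps in tool cm: x [-0.0818  0.0018 -0.0575] y [0.0007 0.1    0.0022] z [ 0.0575  0.0014 -0.0818]
tool delta cm [-0.0679 -0.0333  0.0188]
```

```bash
python3 -m pendant '[1.5,-0.06,0.0,0.08,0,1.5,-0.06,0.0,0.08,0]'; python3 -c "
from go import *
rep([0,-43,-25])"
```

```text
time_s: 13.05
position: [0.4885, 0.0309, 0.1176]
eef_rot: [0.687, 0.726, 0.009, 0.007]
ft_force: [-1.4, 2.5, 4.0]
width: 0.0238
t 13.05 w 0.0238 F lock [ 0.1759 -1.2113  4.7427] tip lock mm [ -0.6558 -42.4207 -26.0834] ax lock [-0.0324 -0.0134  0.9994] toolz [ 0.0218  0.0039 -0.9998] yaw 3.138277692464977
1mm lock steps in tool cm: x [-0.0818  0.0018 -0.0576] y [0.0007 0.1    0.0022] z [ 0.0576  0.0014 -0.0817]
tool delta cm [ 0.0084 -0.0552 -0.1276]
```

```bash
python3 -m pendant '[1.5,-0.03,0.2,0.04,0,1.5,-0.03,0.2,0.04,0,1.5,-0.03,0.2,0.04,0]'; python3 -c "
from go import *
rep([0,-43,-25])"
```

```text
time_s: 13.42
position: [0.4912, 0.0321, 0.1166]
eef_rot: [0.687, 0.726, 0.007, 0.003]
ft_force: [-4.1, 2.3, 9.7]
width: 0.0238
t 13.425 w 0.0238 F lock [ 3.4608 -3.9322  9.4151] tip lock mm [ -2.2872 -40.0381 -26.368 ] ax lock [-0.0288 -0.007   0.9996] toolz [ 0.0137  0.007  -0.9999] yaw 3.133818735143743
1mm lock steps in tool cm: x [-0.0816  0.0014 -0.0578] y [0.0007 0.1    0.0014] z [ 0.0579  0.0007 -0.0816]
tool delta cm [-0.1095 -0.292  -0.2481]
```

```bash
python3 -m pendant '[1.5,-0.07,0.3,0.0,0,1.5,-0.05,0.3,0.01,0,1.5,-0.05,0.3,0.02,0]'; python3 -c "
from go import *
rep([0,-43,-25])"
```

```text
time_s: 13.8
position: [0.4931, 0.0327, 0.1161]
eef_rot: [0.688, 0.726, 0.003, -0.005]
ft_force: [-9.0, 2.8, 12.4]
width: 0.0239
t 13.8 w 0.0239 F lock [ 4.3089 -8.8299 12.0807] tip lock mm [ -3.2961 -38.9324 -26.5635] ax lock [-0.024   0.0065  0.9997] toolz [-0.0028  0.0108 -0.9999] yaw 3.089504495631717
1mm lock steps in tool cm: x [-0.0813  0.0005 -0.0582] y [ 0.0008  0.1    -0.0002] z [ 0.0582 -0.0006 -0.0813]
tool delta cm [-0.1801 -0.406  -0.3182]
```

```bash
python3 -m pendant '[1.5,-0.12,0,-0.13,0,1.5,-0.12,0,-0.10,0,1.5,0,0,0,0]'; python3 -c "
from go import *
rep([0,-43,-25])"
```

```text
time_s: 14.18
position: [0.4931, 0.0304, 0.1184]
eef_rot: [0.688, 0.726, 0.003, -0.005]
ft_force: [-0.9, 0.8, -0.1]
width: 0.0235
t 14.175 w 0.0235 F lock [-0.7149 -0.8707  0.3859] tip lock mm [ -0.1073 -39.043  -25.9106] ax lock [-0.0236  0.0066  0.9997] toolz [-0.0032  0.0111 -0.9999] yaw 3.10590866830698
1mm lock steps in tool cm: x [-0.0813  0.0005 -0.0583] y [ 0.0008  0.1    -0.0003] z [ 0.0583 -0.0007 -0.0813]
tool delta cm [ 0.0413 -0.3962 -0.0792]
```

```bash
python3 -m pendant '[1.5,-0.03,0.2,0.03,0,1.5,-0.02,0.2,0.02,0,1.5,-0.02,0.2,0.02,0]'; python3 -c "
from go import *
rep([0,-43,-25])"
```

```text
time_s: 14.55
position: [0.4967, 0.0313, 0.1174]
eef_rot: [0.688, 0.726, 0.001, -0.008]
ft_force: [-4.3, 2.8, 6.6]
width: 0.0239
t 14.55 w 0.0239 F lock [ 1.327  -4.1188  7.1688] tip lock mm [ -1.412  -35.6415 -26.3844] ax lock [-0.0213  0.0116  0.9997] toolz [-0.0095  0.0131 -0.9999] yaw 3.103531157590458
1mm lock steps in tool cm: x [-0.0811  0.0001 -0.0585] y [ 0.0008  0.1    -0.0009] z [ 0.0585 -0.0012 -0.0811]
tool delta cm [-0.0393 -0.7372 -0.1885]
```

```bash
python3 -m pendant '[1.5,-0.08,0.1,-0.06,0,1.5,-0.02,0.25,0.0,0,1.5,-0.03,0.25,0.02,0,1.5,-0.04,0.2,0.01,0,1.5,-0.04,0.2,0.01,0]'; python3 -c "
from go import *
rep([0,-43,-25])"
```

```text
time_s: 15.18
position: [0.5037, 0.0321, 0.1171]
eef_rot: [0.687, 0.726, -0.0, -0.012]
ft_force: [-7.1, 3.3, 8.9]
width: 0.0236
t 15.175 w 0.0236 F lock [ 2.0848 -6.8694  9.3998] tip lock mm [ -2.1668 -29.0044 -26.4821] ax lock [-0.0174  0.0184  0.9997] toolz [-0.0186  0.0165 -0.9997] yaw 3.1361525280678326
1mm lock steps in tool cm: x [-0.0809 -0.0004 -0.0588] y [ 0.0007  0.1    -0.0018] z [ 0.0588 -0.0019 -0.0809]
tool delta cm [-0.0985 -1.403  -0.2227]
```

```bash
python3 -m pendant '[1.5,-0.12,0.05,-0.12,0,1.5,-0.02,0.25,0.0,0,1.5,-0.03,0.2,0.03,0,1.5,-0.03,0.2,0.02,0,1.5,-0.04,0.2,0.01,0]'; python3 -c "
from go import *
rep([0,-43,-25])"
```

```text
time_s: 15.8
position: [0.5157, 0.0287, 0.1174]
eef_rot: [0.688, 0.726, 0.0, -0.01]
ft_force: [-1.6, 1.6, 0.6]
width: 0.0238
t 15.8 w 0.0238 F lock [-1.0288 -1.4634  1.4401] tip lock mm [  1.5977 -17.089  -28.6499] ax lock [-0.0198  0.0155  0.9997] toolz [-0.0144  0.0143 -0.9998] yaw 3.1056497634638136
1mm lock steps in tool cm: x [-0.081  -0.0002 -0.0586] y [ 0.0008  0.1    -0.0014] z [ 0.0586 -0.0016 -0.081 ]
tool delta cm [ 0.3231 -2.5962 -0.1671]
```

```bash
python3 -m pendant '[1.5,-0.08,0,0.12,0,1.5,-0.08,0,0.12,0,1.5,0,0,0,0]'; python3 -c "
from go import *
rep([0,-43,-25])"
```

```text
time_s: 16.18
position: [0.5146, 0.0272, 0.1144]
eef_rot: [0.688, 0.726, -0.001, -0.011]
ft_force: [-0.7, 0.5, -0.7]
width: 0.0236
t 16.175 w 0.0236 F lock [-0.8268 -0.6308 -0.2862] tip lock mm [  1.0173 -18.3736 -31.9138] ax lock [-0.0194  0.0174  0.9997] toolz [-0.0169  0.0146 -0.9998] yaw 3.10842621320972
1mm lock steps in tool cm: x [-0.081  -0.0003 -0.0586] y [ 0.0008  0.1    -0.0016] z [ 0.0586 -0.0018 -0.081 ]
tool delta cm [ 0.4685 -2.474  -0.4611]
```

It dropped: z −31.9 with no force, 5 mm below the bolt face. Pushing in.

```bash
python3 -m pendant '[1.5,-0.18,0,0.25,0,1.5,-0.18,0,0.25,0,1.5,-0.18,0,0.25,0,1.5,0,0,0,0]'; python3 -c "
from go import *
rep([0,-18,-46])"
```

```text
time_s: 16.68
position: [0.5147, 0.0211, 0.1061]
eef_rot: [0.688, 0.726, -0.001, -0.011]
ft_force: [-1.2, -0.0, -1.8]
width: 0.0237
t 16.675 w 0.0237 F lock [-1.0594 -1.2391 -1.4597] tip lock mm [  1.2731 -18.6287 -42.1695] ax lock [-0.0199  0.0176  0.9996] toolz [-0.0168  0.0141 -0.9998] yaw 3.0934858108237893
1mm lock steps in tool cm: x [-0.081  -0.0003 -0.0586] y [ 0.0008  0.1    -0.0016] z [ 0.0586 -0.0018 -0.081 ]
tool delta cm [-0.1207  0.07    0.384 ]
```

```bash
python3 -m pendant '[1.5,-0.12,0,0.18,0,1.5,-0.10,0,0.14,0,1.5,0,0,0,0]'; python3 -c "
from go import *
rep([0,-18,-46])"
```

```text
time_s: 17.05
position: [0.5148, 0.0191, 0.1028]
eef_rot: [0.688, 0.726, -0.001, -0.011]
ft_force: [-1.8, 0.8, 1.2]
width: 0.0236
t 17.05 w 0.0236 F lock [-0.0636 -1.7492  1.5597] tip lock mm [  1.0053 -18.6706 -46.0374] ax lock [-0.0195  0.0175  0.9997] toolz [-0.0169  0.0145 -0.9998] yaw 3.102498850539033
1mm lock steps in tool cm: x [-0.081  -0.0003 -0.0586] y [ 0.0008  0.1    -0.0016] z [ 0.0586 -0.0018 -0.081 ]
tool delta cm [0.0842 0.0673 0.0548]
```

```bash
python3 -m pendant '[1.5,0,0.5,0,0,1.5,0,0.5,0,0,1.5,0,0.5,0,0,1.5,0,0.5,0,0]'; python3 -c "
from go import *
rep([0,42,-46])"
```

```text
time_s: 17.55
position: [0.519, 0.0216, 0.1003]
eef_rot: [0.689, 0.725, -0.011, -0.026]
ft_force: [-12.1, 1.6, 11.3]
width: 0.0241
t 17.55 w 0.0241 F lock [  4.5855 -12.0006  10.577 ] tip lock mm [ -2.651  -16.1119 -46.8445] ax lock [-0.0133  0.0475  0.9988] toolz [-0.0521  0.0192 -0.9985] yaw 2.9488732914825317
1mm lock steps in tool cm: x [-0.0806 -0.0021 -0.0591] y [ 0.0011  0.0999 -0.0051] z [ 0.0591 -0.0048 -0.0805]
tool delta cm [-0.0973  5.7937 -0.5202]
```

```bash
python3 -m pendant '[1.5,-0.1,0.8,-0.15,0,1.5,-0.05,0.9,-0.06,0,1.5,-0.05,0.9,-0.06,0]'; python3 -c "
from go import *
rep([0,42,-46])"
```

```text
time_s: 17.92
position: [0.5317, 0.0226, 0.0999]
eef_rot: [0.689, 0.723, -0.02, -0.038]
ft_force: [-12.7, 3.3, 13.5]
width: 0.0243
t 17.925 w 0.0243 F lock [  4.3886 -12.4989  13.4268] tip lock mm [ -3.4851  -4.8614 -46.9862] ax lock [-0.0079  0.0733  0.9973] toolz [-0.0826  0.0238 -0.9963] yaw 2.8532461892630767
1mm lock steps in tool cm: x [-0.0803 -0.0037 -0.0595] y [ 0.0014  0.0997 -0.0081] z [ 0.0596 -0.0074 -0.08  ]
tool delta cm [-0.1542  4.6502 -0.6658]
```

```bash
python3 -m pendant '[1.5,-0.15,1.5,-0.25,0,1.5,-0.05,1.5,-0.15,0]'; python3 -c "
from go import *
rep([0,42,-46])"
```

```text
time_s: 18.18
position: [0.5524, 0.0237, 0.1]
eef_rot: [0.689, 0.723, -0.026, -0.048]
ft_force: [-13.3, 2.6, 11.8]
width: 0.0237
t 18.175 w 0.0237 F lock [  3.9286 -13.0866  11.6341] tip lock mm [ -3.4761  14.7328 -46.9962] ax lock [-0.0039  0.0922  0.9957] toolz [-0.1051  0.0275 -0.9941] yaw 2.7987734760615246
1mm lock steps in tool cm: x [-0.08   -0.0049 -0.0598] y [ 0.0016  0.0995 -0.0103] z [ 0.06   -0.0092 -0.0795]
tool delta cm [-0.1738  2.6856 -0.5683]
```

```bash
python3 -m pendant '[1.5,-0.15,1.5,-0.3,0,1.5,-0.05,1.2,-0.2,0]'; python3 -c "
from go import *
rep([0,42,-46])"
```

```text
time_s: 18.42
position: [0.5707, 0.0244, 0.1005]
eef_rot: [0.689, 0.722, -0.033, -0.057]
ft_force: [-13.1, 2.0, 7.3]
width: 0.024
t 18.425 w 0.024 F lock [  1.8843 -12.9731   7.6385] tip lock mm [ -3.0181  32.043  -46.7564] ax lock [-0.0006  0.1108  0.9938] toolz [-0.1271  0.0308 -0.9914] yaw 2.7557596669772013
1mm lock steps in tool cm: x [-0.0798 -0.0061 -0.06  ] y [ 0.0018  0.0992 -0.0125] z [ 0.0603 -0.0111 -0.079 ]
tool delta cm [-0.1768  0.961  -0.3653]
```

```bash
python3 -m pendant '[1.5,-0.08,1.2,-0.2,0,1.5,-0.05,1.0,-0.15,0]'; python3 -c "
from go import *
rep([0,42,-46])"
```

```text
time_s: 18.68
position: [0.5827, 0.0254, 0.1]
eef_rot: [0.689, 0.72, -0.04, -0.067]
ft_force: [-22.1, 2.1, 16.0]
width: 0.0244
t 18.675 w 0.0244 F lock [  6.3184 -21.9714  15.085 ] tip lock mm [ -3.7964  42.7908 -46.9512] ax lock [0.0026 0.1323 0.9912] toolz [-0.1523  0.0342 -0.9877] yaw 2.700080363917671
1mm lock steps in tool cm: x [-0.0795 -0.0075 -0.0602] y [ 0.0021  0.0988 -0.015 ] z [ 0.0606 -0.0132 -0.0784]
tool delta cm [-0.2457 -0.119  -0.2913]
```

```bash
python3 -m pendant '[1.5,-0.05,1.0,-0.15,0]'; python3 - <<'E'
from go import *
rep([0,42,-46])
t=r.read_camera('scene')
s,M,g,ax,tip,o,L=st()
x,y=proj('scene',tip).astype(int); cv2.imwrite('pics/s11.png',cv2.resize(t[y-70:y+50,x-60:x+80],None,fx=4.5,fy=4.5,interpolation=cv2.INTER_CUBIC))
E
```

```text
time_s: 18.8
position: [0.5837, 0.0259, 0.0993]
eef_rot: [0.689, 0.719, -0.047, -0.076]
ft_force: [-29.2, 3.2, 19.2]
width: 0.0246
t 18.8 w 0.0246 F lock [  6.9153 -28.937   18.6464] tip lock mm [ -4.6864  42.741  -47.101 ] ax lock [0.0044 0.1505 0.9886] toolz [-0.1737  0.0365 -0.9841] yaw 2.660331492735026
1mm lock steps in tool cm: x [-0.0793 -0.0086 -0.0603] y [ 0.0023  0.0985 -0.0171] z [ 0.0609 -0.015  -0.0779]
tool delta cm [-0.3063 -0.1299 -0.3557]
```

View pics/s11.png

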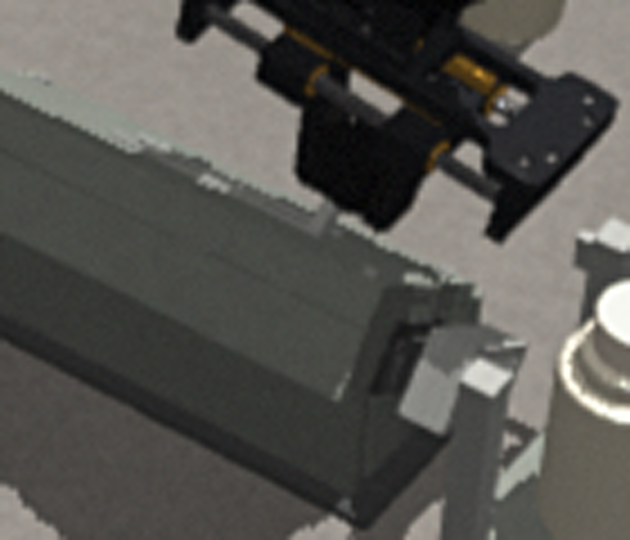

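```bash
python3 -m pendant '[1.5,-0.1,-0.4,-0.1,0,1.5,0,0,0,0]'; python3 - <<'E'
from go import *
rep([0,42,-46])
t=r.read_camera('scene')
cv2.imwrite('pics/w12.png',r.read_camera('wrist'))
E
```

```text
time_s: 19.1
position: [0.5802, 0.0253, 0.1008]
eef_rot: [0.689, 0.719, -0.047, -0.076]
ft_force: [-0.9, 0.2, 0.2]
width: 0.0238
t 19.1 w 0.0238 F lock [-0.0956 -0.8937  0.3661] tip lock mm [ -3.4979  39.2184 -46.1218] ax lock [0.0049 0.1507 0.9886] toolz [-0.1744  0.037  -0.984 ] yaw 2.692771950893868
1mm lock steps in tool cm: x [-0.0793 -0.0087 -0.0603] y [ 0.0023  0.0985 -0.0172] z [ 0.0609 -0.015  -0.0779]
tool delta cm [-0.2636  0.2417 -0.2683]
```

View pics/w12.png

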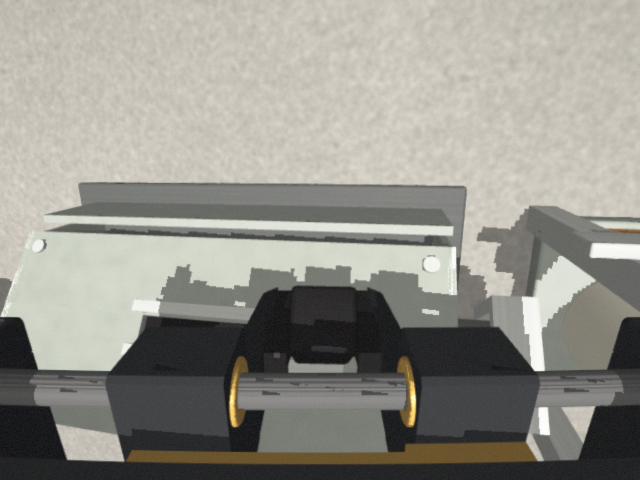

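```bash
python3 -m pendant '[3,0,0,0,0,4.5,0,0,0,0,5.5,0,0,0,0]'; python3 - <<'E'
from go import *
rep([0,42,-46])
cv2.imwrite('pics/w13.png',r.read_camera('wrist'))
E
```

```text
time_s: 19.58
position: [0.5815, 0.0246, 0.1009]
eef_rot: [0.689, 0.719, -0.047, -0.075]
ft_force: [-0.2, -0.3, 0.3]
width: 0.0478
t 19.575 w 0.0478 F lock [ 0.4158 -0.2193  0.058 ] tip lock mm [ -2.782   40.5954 -46.5192] ax lock [0.0039 0.1492 0.9888] toolz [-0.1723  0.0359 -0.9844] yaw 2.6757885353856263
1mm lock steps in tool cm: x [-0.0793 -0.0086 -0.0603] y [ 0.0023  0.0985 -0.017 ] z [ 0.0608 -0.0148 -0.078 ]
tool delta cm [-0.186   0.1069 -0.232 ]
```

View pics/w13.png

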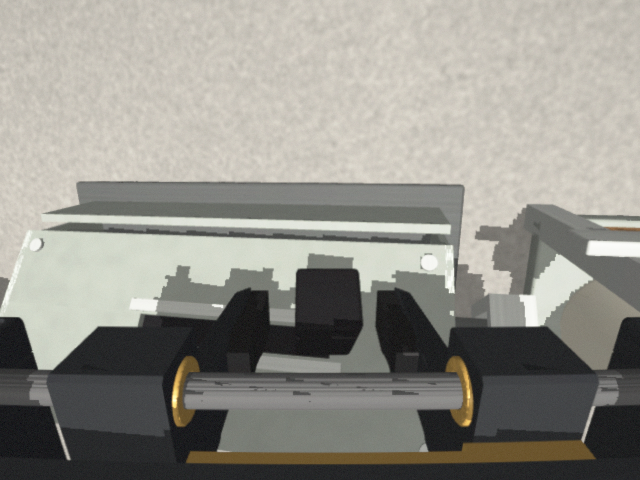

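```bash
python3 -m pendant '[8,0,0,0,0,8,0,0,0,0,8,0,-0.2,-1.0,0,8,0,-0.2,-1.0,0,8,0,-0.2,-1.5,0,8,0,-0.3,-2.0,0,8,0,0,-3,0,8,0,0,-3,0,8,0,0,-3,0,8,0,0,-3,0]'; python3 - <<'E'
from go import *
rep()
t=r.read_camera('scene');cv2.imwrite('pics/s14.png',cv2.resize(t[140:300,230:430],None,fx=4,fy=4,interpolation=cv2.INTER_CUBIC)[:600])
cv2.imwrite('pics/w14.png',r.read_camera('wrist'))
E
```

```text
time_s: 20.88
position: [0.6026, 0.0171, 0.2855]
eef_rot: [0.689, 0.719, -0.047, -0.075]
ft_force: [0.2, 0.2, 0.6]
width: 0.0802
t 20.875 w 0.0802 F lock [0.2338 0.2135 0.592 ] tip lock mm [110.3115  61.1897  99.6672] ax lock [0.0039 0.1489 0.9888] toolz [-0.1714  0.0359 -0.9845] yaw 2.6324872137575652
1mm lock steps in tool cm: x [-0.0793 -0.0085 -0.0603] y [ 0.0023  0.0985 -0.0169] z [ 0.0608 -0.0148 -0.078 ]
```

View pics/w14.png

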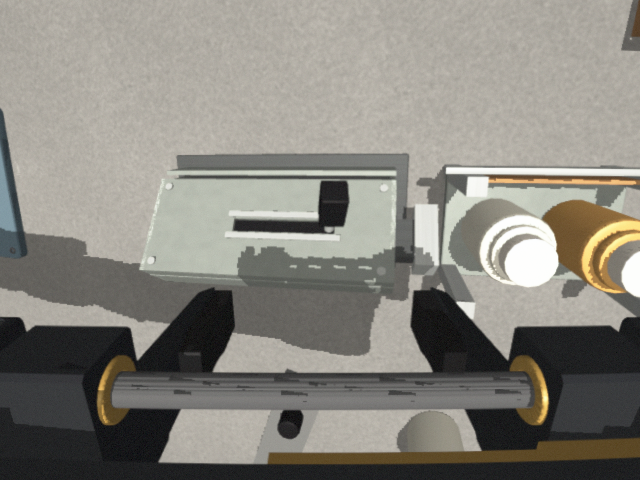

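View pics/s14.png

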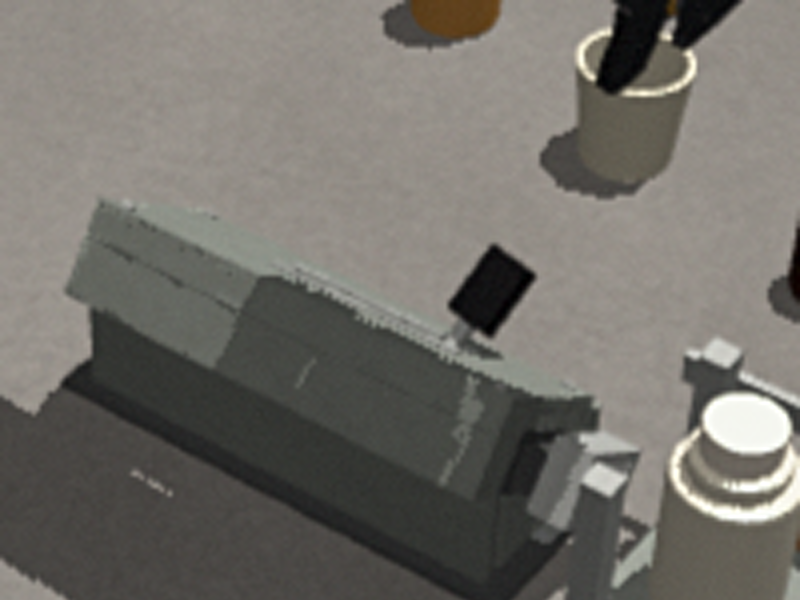

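```bash
python3 - <<'E'
from go import *
s,M,g,ax,tip,o,L=st()
im=cv2.imread('pics/w14.png')
t,d=ray('wrist',(329.5,230),s); n=L[:,2]; p=t+d*((o-t)@n)/(d@n); print('shank at cover lock mm',L.T@(p-o)*1e3)
def draw(tipl,axl,col):
    a=np.array(axl,float);a/=np.linalg.norm(a); 
    u=np.cross([0,1,0],a);u/=np.linalg.norm(u);v=np.cross(a,u)
    f=lambda q:tuple(np.round(proj('wrist',o+L@q,s)*4).astype(int)-np.array([250*4,130*4]))
    for l in(.06,.1):
        c=[np.array(tipl)/1e3+a*l+u*i*.012+v*j*.012 for i,j in((1,1),(1,-1),(-1,-1),(-1,1))]
        cv2.polylines(big,[np.array([f(q) for q in c])],True,col,1)
big=cv2.resize(im[130:270,250:430],None,fx=4,fy=4,interpolation=cv2.INTER_CUBIC)
draw((0,42,-44),(0,0,1),(0,0,255)); draw((0,40,-44),(-.05,.08,1),(0,255,0))
cv2.imwrite('pics/w14d.png',big)
E
```

```text
shank at cover lock mm [ 2.7774 47.1618 -0.    ]
```

View pics/w14d.png

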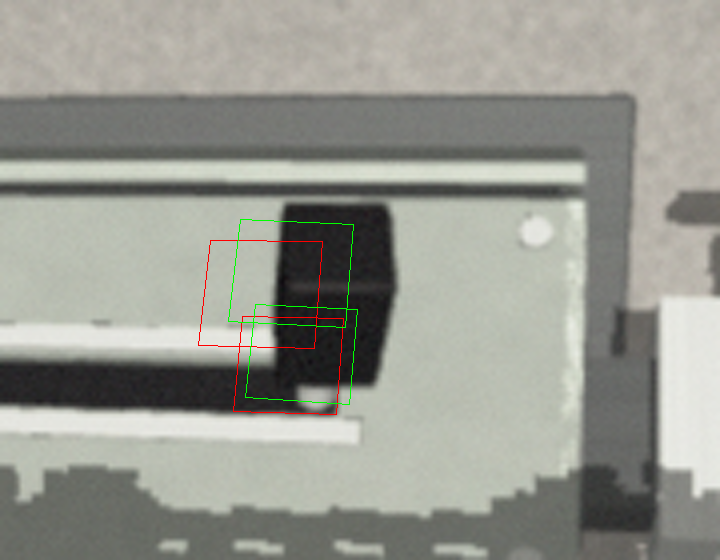

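```bash
python3 - <<'E'
from go import *
from scipy.optimize import least_squares
s,M,g,ax,tip,o,L=st()
obs=[(283,204),(388,204),(397,287),(275,290),(375,384),(273,384)]
obs=np.array(obs)/4+[250,130]
# corners: u along ~x(upslope), v along y. top face (l=.1): (-u,-v),(-u,+v),(+u,+v),(+u,-v); bottom +u,+v ; +u,-v
idx=[(-1,-1,.1),(-1,1,.1),(1,1,.1),(1,-1,.1),(1,1,.06),(1,-1,.06)]
def pts(p):
    x,y,z,lx,ly,roll=p
    Rm=R.from_euler('zyx',[0,lx,ly]).as_matrix()@R.from_euler('z',roll).as_matrix()
    T=np.array([x,y,z])
    return [T+Rm@np.array([i*.012,j*.012,l]) for i,j,l in idx]+[T+Rm@np.array([0,0,l]) for l in (.05,)],Rm
def res(p,full=False):
    q,Rm=pts(p); e=np.concatenate([proj('wrist',o+L@a,s)-b for a,b in zip(q,obs)])
    return e
for z in(None,-.044,-.030):
    if z is None: f=least_squares(res,[0,.042,-.044,0,0,0])
    else:
        f0=least_squares(lambda p:res([p[0],p[1],z,p[2],p[3],p[4]]),[0,.042,0,0,0]); p=f0.x; f0.x=np.array([p[0],p[1],z,p[2],p[3],p[4]]); f=f0
    q,Rm=pts(f.x); T=f.x[:3]; a=Rm[:,2]; c=T-a*T[2]/a[2]
    print(z,f.x*[1e3,1e3,1e3,57.3,57.3,57.3],'axis at cover',c*1e3,'rms',np.sqrt(2*f.cost/12))
E
```

```text
None [ -0.7268  37.4811 -57.4977 -10.7006  -9.8576   4.8517] axis at cover [-11.7537  47.4714   0.    ] rms 0.7475632216117716
-0.044 [  3.1042  39.0348 -44.      -9.1148 -10.1371   5.0773] axis at cover [-4.0666 46.9012  0.    ] rms 1.0131483553733382
-0.03 [  6.7951  40.5706 -30.      -7.3071 -10.4725   5.3567] axis at cover [ 2.8834 46.1154  0.    ] rms 1.6358848793262755
```

```bash
python3 - <<'E'
from go import *
o,L=LF(P)
big=cv2.imread('pics/s14.png')
for tl,col in (((3,39,-44),(0,255,0)),((6.8,40.6,-30),(0,0,255)),((0,30,-44),(255,0,0))):
    Rm=R.from_euler('zyx',np.radians([0,-9.1,-10.1])).as_matrix()@R.from_euler('z',5,degrees=True).as_matrix()
    for l in(.06,.1):
        c=[(proj('scene',o+L@(np.array(tl)/1e3+Rm@[i*.012,j*.012,l]))-[230,140])*4 for i,j in((1,1),(1,-1),(-1,-1),(-1,1))]
        cv2.polylines(big,[np.round(c).astype(int)],True,col,1)
cv2.imwrite('pics/s14d.png',big)
a=r.read_camera('scene');b=r.read_camera('top');cv2.imwrite('pics/s15.png',a)
for n in('bottle_a_mid','cup_mid','plug_mid'):
    print(n,[(np.round(d['bbox']),round(d['confidence'],2)) for d in r.look_for('scene',n)][:2])
print(r.state()['time_s'],r.state()['ft_force'])
E
```

```text
bottle_a_mid [(array([281., 333., 322., 414.]), 0.7)]
cup_mid []
plug_mid [(array([224., 299., 238., 319.]), 0.56)]
21.225 [-1.4709 -0.2245 -0.4938]
```

View pics/s14d.png

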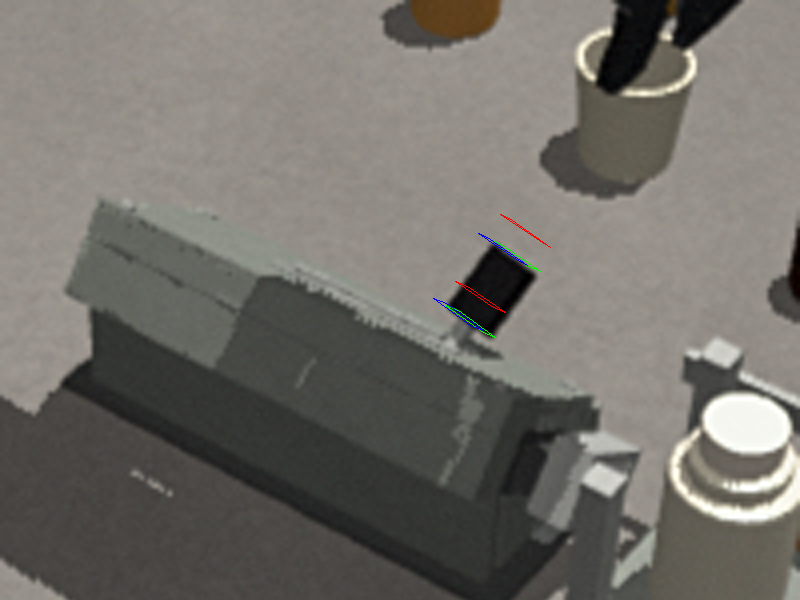

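View pics/s15.png

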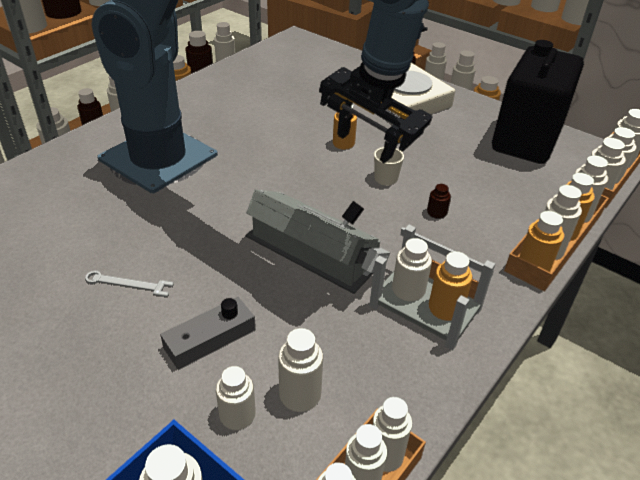

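```bash
python3 -c "
from bench import r
r.finish_job(); print(r.state()['time_s'])"
```

```text
the job is handed in; nothing more can be done
the job is handed in; nothing more can be done
```

I locked the rail and handed the job in at about 21 s. The pin stands in the bolt's hole at the locked end, and the gripper is clear of it.

- **Method:** I gripped the pin, tilted it about 37° in the jaws against the mouth of its stand hole, and put it through the slot. Sweeping from the far end, the tip dropped into the hole about 18 mm on the far side of the slot's middle. I pushed the pin in to the floor and slid the bolt towards the rack. The force rose from about 13 N to 29 N there and the tip stopped moving, so I took that as the stop.
- **Pin position:** After I let go and backed away, a fit to the wrist picture, with depth fixed at the floor (44 mm), put the tip about 39 mm from the slot's middle. The scene picture matches that pose closely.
- **What disagreed:** With depth left free, the wrist fit gave 57 mm, which is not possible, so that fit alone is weak on depth. The pin leans about 10° towards the rack and 9° down the slope. My estimate during the final push was 42.7 mm, a few millimetres more than after release.
- **Other objects:** The bottles, cup and plug look unmoved in the last picture. The network found bottle_a and the plug within 3 pixels of their starting boxes. It did not find the cup, which I checked only by eye. The force reading was about 1.5 N, close to its noise.

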